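# Count to the third gap and slide the pulley home

### The arm

A 7-joint arm with a two-finger parallel gripper is mounted at the origin on a cart in front of the work surface, level with it; the furniture and walls round the work are solid. World frame = base frame: x ahead of the robot, y to its left, z up, the work surface at z = 0. Lengths are in m, angles in degrees, forces in N, time in s.
With the tool pointing down it reaches from about 0.4 to 0.875 m from the base axis. Payload 6.5 kg.
Tool frame: the origin (TCP) lies where the fingers leave the gripper's body, on its centre line; the fingertips stand 73 mm ahead of it and the grasp point (between the pads) lies robot.pinch_z ahead of it (robot.pinch_z is the distance from the TCP to the grasp point, in m); z points along the fingers, y is the line along which they close (so a half turn about z gives the same grasp; the last joint's range is limited). The gripper opens to 85 mm and grips with 20 to 120 N. Pads are 22 mm wide; open, the fingers measure 114 mm over their backs; the gripper's body (76 mm by 85 mm) begins 54 mm behind the grasp point. The pads swing forward as they close: fully open they stand 13 mm farther back than shut.
Start: joints at [-71.402, 30.733, -0.252, 88.115, 0.149, 61.152, -4.079], TCP at [0.248, 0.601, 0.304] pointing down, gripper open.
Joint ranges: [-154.64, 154.64], [-21.42, 123.67], [-72.66, 72.17], [13.99, 137.28], [-74.86, 254.86], [10.95, 109.41], [-158.01, 158.01]. Speed limits (degrees/s): [136.94, 136.94, 180, 180, 180, 180, 180].

### API

Orientations are given as a 3x3 rotation matrix whose columns are the frame's x, y, z axes.
In Python, from cell import get_obs, read_camera, camera_params, ticket, finder, robot gives the robot as it stands.
- The arm moves only by the tool move_arm, never from a script. Its argument "motion" is a list of rows, each an object with "xyz": the shift along the tool's x, y, z in mm, a list of three; "roll": the turn about the tool's z in degrees. In form: [{"xyz": [x, y, z], "roll": roll}, ...]. A call has 1 to 12 rows; each row is the pose to reach, as a shift and turn from the pose commanded when the call began, along the tool's axes at that moment; what a row does not reach only later rows make up. A row lasts 1/8 s, in which the tool goes at most 62.5 mm and 10.7 degrees, less where a joint would pass 70% of its speed; a pose out of reach is approached as far as the arm can. A call with a gripper value outside its range is refused whole. "grip" is the opening, from 0 (shut) to 1 (fully open), set as the call begins (left out, the last holds). The fingers move at their own pace and stop on an object; the grip force is fixed at half the most. Time passes only in rows, so rows that repeat a pose let the fingers close. It gives the time, the measured TCP pose, the force, the opening and the grip force at its end, in the units of the state.
- get_obs(): the state, without advancing time (a new reading comes with each control period).
- read_camera(name): name is "scene" or "top" or "wrist"; returns the picture (400x640x3 uint8, red, green, blue); there is no depth.
- camera_params(name): a dict with "intrinsics" (3x3 intrinsics, pixels), "rvec" (rotation vector, rad) and "tvec" (3), from world to camera coordinates, as OpenCV has them; the wrist camera has in their place "tool_from_camera" (4x4, takes a point from camera to tool coordinates, whose origin is the TCP and whose axes are the flange's). Camera axes: x right, y down, z forward; pixel columns grow to the right and rows downward; lengths in m; the calibration is good to about 2 mm. A picture is of the moment at which its call begins: read the wrist's pose just before it. camera_params takes no time and is no camera call.
- ticket.finish_job(): hands the job in; it is judged then, once.
Trained networks look in the newest picture that a camera, given by its name, has taken for a name from the list of things; names that differ only in an ending like _2 or _b are one class to them, and where a whole thing is asked for, a point or a joint stands for the part that bears it (a point fixed in the world has none). Each returns a list of dicts, best first, with "p" (0 to 1); they miss things now and then, are a little off and sometimes report something else, mostly with a low value. They report only what shows in the picture. A call takes as long as a camera call. They do not tell look-alikes from the thing itself.
- finder.masks_of(camera, target): "pixels" (400x640 bool, what is visible of it) and "at" ([column, row] in pixels, amid what is visible of it).
The state is a dict: "clock": time; "joint_pos": joint angles; "joint_vel": joint speeds; "tau": joint torques, N m; "tool_pos": TCP position; "tool_rot": TCP orientation; "ft_force": force on the tool from outside, world axes, zero at the start; "moment": the same for the moment, N m; "opening": finger opening in m; "grasp_force": force on a finger pad.
Only numpy, scipy, OpenCV 4.12 (cv2) and the standard library are available. Lean on these libraries where they do the work, as an engineer would, in place of code of your own. Each camera call takes 0.05 s, during which the arm holds its last target. There are 200 camera calls.

### The job

The motor pulley goes into the third gap of the divider rack, counted from the end where the tall round-headed post stands; a gap that already holds something counts too. First count the gaps off with the closed fingertips, touching the top of the steel rail behind the first, the second and the third gap in that order, and keep off the rail of the fourth. Then push the pulley flat along the table, without ever lifting it, into that third gap until it is fully home against the back plate, let go of everything, and leave the things around as they are.

Things in the scene. Friction and masses are not known exactly. Their poses are not given: they have to be found in the camera images.
- rack: Fixed metal divider rack, 306 mm wide (y), no floor; may be turned some degrees. Origin: on the table, mid-width; x to the back (away from the robot), y left. Dividers 6 mm thick, 36 mm high at y = 150, 75, 0, -75, -150 mm, front edges at x = -31 mm, leave four gaps a, b, c, d (from +y to -y) 69 mm wide, open in front. Back plate 30 mm high, its face at x = 21 mm; the rail is behind it, at x = 23 to 37 mm.
- rail_a: Steel bar, the piece of the top rail behind gap a (the +y end): 69 mm long (rack y), 14 mm wide (rack x), 8 mm thick; origin at the centre of its top face, 52 mm above the table, x = +30 mm in the rack's frame. The 6 mm wide supports between the pieces are 1 mm lower, felt as shallow notches.
- rail_b: Steel bar, the piece of the top rail behind gap b (second from +y): 69 mm long (rack y), 14 mm wide (rack x), 8 mm thick; origin at the centre of its top face, 52 mm above the table, x = +30 mm in the rack's frame. The 6 mm wide supports between the pieces are 1 mm lower, felt as shallow notches.
- rail_c: Steel bar, the piece of the top rail behind gap c (third from +y): 69 mm long (rack y), 14 mm wide (rack x), 8 mm thick; origin at the centre of its top face, 52 mm above the table, x = +30 mm in the rack's frame. The 6 mm wide supports between the pieces are 1 mm lower, felt as shallow notches.
- rail_d: Steel bar, the piece of the top rail behind gap d (the -y end): 69 mm long (rack y), 14 mm wide (rack x), 8 mm thick; origin at the centre of its top face, 52 mm above the table, x = +30 mm in the rack's frame. The 6 mm wide supports between the pieces are 1 mm lower, felt as shallow notches.
- gap_a (a point): Point on the table in gap a where the centre of a pulley lies when it is fully home, touching the back plate; in the rack's frame at x = -10.5 mm, y = +112.5 mm, z = 0. Axes as the rack.
- gap_b (a point): Point on the table in gap b where the centre of a pulley lies when it is fully home, touching the back plate; in the rack's frame at x = -10.5 mm, y = +37.5 mm, z = 0. Axes as the rack.
- gap_c (a point): Point on the table in gap c where the centre of a pulley lies when it is fully home, touching the back plate; in the rack's frame at x = -10.5 mm, y = -37.5 mm, z = 0. Axes as the rack.
- gap_d (a point): Point on the table in gap d where the centre of a pulley lies when it is fully home, touching the back plate; in the rack's frame at x = -10.5 mm, y = -112.5 mm, z = 0. Axes as the rack.
- count_knob: Fixed slim steel post with a round head, 76 mm tall, foot 22 mm and head 24 mm in diameter, on the table right beside one end of the rack (168 mm from its middle): either the +y or the -y end. The gaps are counted from this end. At the other end lies only a low steel foot, 9 mm high. Origin: centre of the underside.
- motor_pulley: Pale grey V-belt pulley with a hub, lying flat on the table in front of the rack, 63 mm in diameter, 22 mm high, 0.15 to 0.25 kg; it slides and turns freely and touches as a plain upright cylinder. Origin: centre of its underside, z axis up. To be pushed.
- tape_roll: Black roll of tape, 62 mm in diameter, 19 mm high, lying in gap a of the rack (the +y end). To be left alone. Origin: centre of the underside.
- drain_coupling: White plastic pipe coupling standing on the table, 42 mm in diameter, 50 mm high. To be left alone. Origin: centre of the underside.
- token_tin: Food tin standing on the table, 75 mm in diameter, 58 mm high. To be left alone. Origin: centre of the underside.
There are look-alikes about, which are no part of the job. What is shaped like the motor_pulley but red or yellow is not meant.

How it is judged (in metres and radians):
On the way, in this order (a step that is already met when the one before it is completed fails the run):
1. the fingers touch the rail behind the first gap from the post (((y of count_knob in the frame of rack above 0 m and contact force between the fingers and rail_a above 0.3 N) or (y of count_knob in the frame of rack below 0 m and contact force between the fingers and rail_d above 0.3 N))), for 0.1 s.
2. then the rail behind the second gap (((y of count_knob in the frame of rack above 0 m and contact force between the fingers and rail_b above 0.3 N) or (y of count_knob in the frame of rack below 0 m and contact force between the fingers and rail_c above 0.3 N))), for 0.1 s.
3. then the rail behind the third gap (((y of count_knob in the frame of rack above 0 m and contact force between the fingers and rail_c above 0.3 N) or (y of count_knob in the frame of rack below 0 m and contact force between the fingers and rail_b above 0.3 N))), for 0.1 s.
4. then the pulley is pushed fully home in the third gap (((y of count_knob in the frame of rack above 0 m and horizontal distance between motor_pulley and gap_c below 0.01 m) or (y of count_knob in the frame of rack below 0 m and horizontal distance between motor_pulley and gap_b below 0.01 m))), for 0.2 s.
At the end, for the whole second after the job is handed in: The pulley lies flat and at rest on the table in the third gap counted from the post, its centre within 10 mm (in plan) of the fully home point of that gap (((y of count_knob in the frame of rack above 0 m and horizontal distance between motor_pulley and gap_c below 0.01 m) or (y of count_knob in the frame of rack below 0 m and horizontal distance between motor_pulley and gap_b below 0.01 m)) and height (world z) of motor_pulley below 0.006 m and angle between motor_pulley's own z axis and vertical below 0.1 rad and linear speed of motor_pulley below 0.02 m/s); the robot touches nothing.
It fails at once if the rail of the fourth gap is touched (over 0.5 N) ((y of count_knob in the frame of rack above 0 m and contact force between the fingers and rail_d above 0.5 N) or (y of count_knob in the frame of rack below 0 m and contact force between the fingers and rail_a above 0.5 N)).
It fails at once if the pulley is lifted more than 12 mm or tipped by more than 20 degrees (height (world z) of motor_pulley above 0.012 m or angle between motor_pulley's own z axis and vertical above 0.35 rad).
It fails at once if the tape roll, the pipe coupling or the tin is moved by more than 20 mm (distance of any of tape_roll, drain_coupling, token_tin from where it was at the start of the episode above 0.02 m).
It also fails if it takes over 58 s, if anything falls off the work surface, if the arm or the gripper's body presses on something with over 40 N, if the wrist force passes 120 N, or if a joint passes its speed limit or range.

## Working session

There is one attempt and no reset: what is moved stays moved. The work goes in short steps, Python scripts to look and compute and a tool call to move; the robot and the scene stay as the last step left them, time stands still between calls to the robot, and variables do not carry over. Pictures are saved under pics/ and viewed, at most 10 in all, crops included, and the job is handed in when it is done.

Besides the shell and the picture viewer there is one more tool, called after "Request:" as name([rows], argument=value, ...), one row to a line, values as JSON. move_arm: Moves the arm, as the interface text tells. Its arguments: {"type":"object","properties":{"motion":{"type":"array"},"grip":{"type":"number"}},"required":["motion"]}

```bash
mkdir -p pics; ls
python3 - <<'E'
from cell import *
import cv2,numpy as np
o=get_obs();print(o['clock'],o['tool_pos'],np.round(o['tool_rot'],3).tolist(),o['opening'],robot.pinch_z)
for c in ['scene','top']:
    im=read_camera(c);cv2.imwrite(f'pics/{c}0.png',im[:,:,::-1])
    p=camera_params(c);print(c,p)
    for n in ['rack','count_knob','motor_pulley','tape_roll','drain_coupling','token_tin','rail_a']:
        print(n,[(round(d['p'],2),np.round(d['at']).tolist(),int(d['pixels'].sum())) for d in finder.masks_of(c,n)][:6])
print(get_obs()['clock'])
E
```

```text
pics
0.0 [0.2474136  0.6005146  0.30297224] [[-0.925, 0.381, -0.001], [0.381, 0.925, -0.002], [-0.0, -0.002, -1.0]] 0.08533521473079214 0.0539
scene {'intrinsics': array([[435.78038644,   0.        , 317.9009145 ],
       [  0.        , 435.78038644, 202.36295126],
       [  0.        ,   0.        ,   1.        ]]), 'rvec': array([ 0.90080603, -2.30233001,  1.2500184 ]), 'tvec': array([0.39252961, 0.25532261, 0.62467271])}
rack [(0.76, [278.0, 199.0], 2464)]
count_knob [(0.52, [233.0, 223.0], 251)]
motor_pulley [(0.91, [442.0, 222.0], 510), (0.74, [335.0, 260.0], 702), (0.73, [413.0, 242.0], 612), (0.66, [302.0, 240.0], 614)]
tape_roll [(0.64, [258.0, 230.0], 481), (0.54, [265.0, 194.0], 128)]
drain_coupling [(0.82, [240.0, 304.0], 892), (0.17, [303.0, 164.0], 117)]
token_tin [(0.93, [401.0, 179.0], 1032)]
rail_a [(0.65, [301.0, 166.0], 124), (0.56, [266.0, 193.0], 137)]
top {'intrinsics': array([[418.133515  ,   0.        , 321.12996484],
       [  0.        , 418.133515  , 204.82184294],
       [  0.        ,   0.        ,   1.        ]]), 'rvec': array([ 2.20379428, -2.01242461,  0.21054544]), 'tvec': array([-0.0395393 ,  0.52921153,  0.84101745])}
rack [(0.94, [339.0, 140.0], 2177)]
count_knob []
motor_pulley [(0.92, [363.0, 287.0], 669), (0.86, [302.0, 206.0], 638), (0.78, [407.0, 294.0], 736), (0.6, [355.0, 228.0], 633), (0.56, [302.0, 246.0], 627), (0.28, [204.0, 215.0], 376)]
tape_roll [(0.81, [290.0, 167.0], 361)]
drain_coupling [(0.88, [203.0, 219.0], 401)]
token_tin [(0.66, [263.0, 157.0], 159), (0.58, [445.0, 230.0], 1239), (0.48, [391.0, 132.0], 213)]
rail_a [(0.78, [354.0, 135.0], 194), (0.57, [391.0, 132.0], 197), (0.48, [320.0, 133.0], 185)]
0.8
```

View pics/scene0.png

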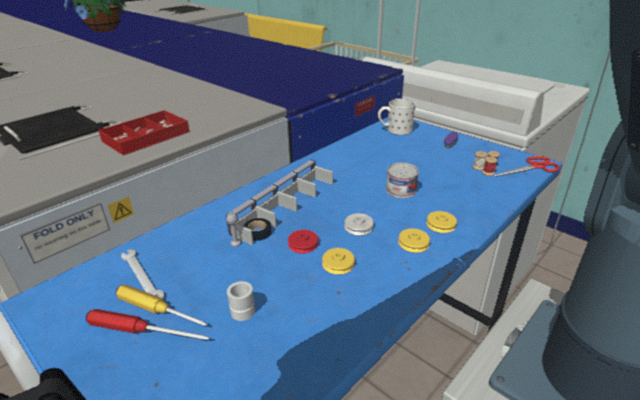

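View pics/top0.png

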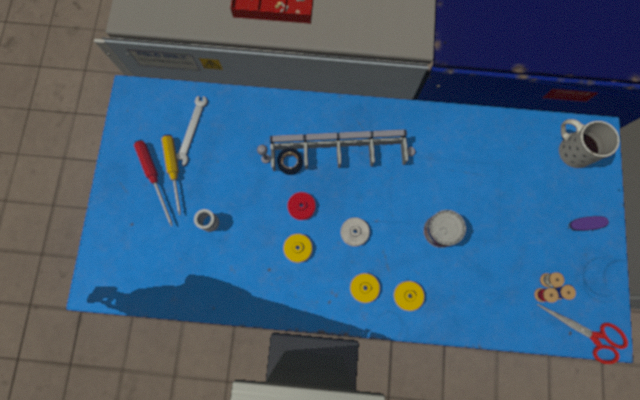

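The scene shows the post at (235,225) beside the tape roll. In the top view it is at (263,150), at the left (+y) end, so the third gap is c. The pale pulley is at (355,231) in the top view, with red and yellow look-alikes around it.

```bash
cat > h.py <<'E'
from cell import *
import cv2,numpy as np
def ray(c,uv,z):
    p=camera_params(c);K=p['intrinsics'];R=cv2.Rodrigues(p['rvec'])[0];t=p['tvec']
    d=R.T@np.linalg.inv(K)@np.array([uv[0],uv[1],1.]);C=-R.T@t
    return C+d*(z-C[2])/d[2]
def proj(c,P):
    p=camera_params(c);return cv2.projectPoints(np.array(P,float).reshape(-1,1,3),p['rvec'],p['tvec'],p['intrinsics'],None)[0][:,0]
E
python3 - <<'E'
from h import *
im=cv2.imread('pics/top0.png')
cv2.imwrite('pics/topc.png',cv2.resize(im[125:250,250:425],None,fx=4.5,fy=4.5,interpolation=cv2.INTER_CUBIC))
for n,uv,z in [('post',(263,149),.07),('railL',(272,139),.052),('railR',(407,133),.052),('pul',(355,231),.022),('tape',(290,160),.019),('tin',(446,228),.058),('coup',(205,220),.05),('red',(302,206),.02)]: print(n,ray('top',uv,z).round(4))
E
```

```text
post [0.6389 0.1447 0.07  ]
railL [0.6699 0.1307 0.052 ]
railR [ 0.7115 -0.1673  0.052 ]
pul [ 0.4857 -0.0702  0.022 ]
tape [0.6355 0.0892 0.019 ]
tin [ 0.5041 -0.2585  0.058 ]
coup [0.4761 0.2526 0.05  ]
red [0.5313 0.0513 0.02  ]
```

View pics/topc.png

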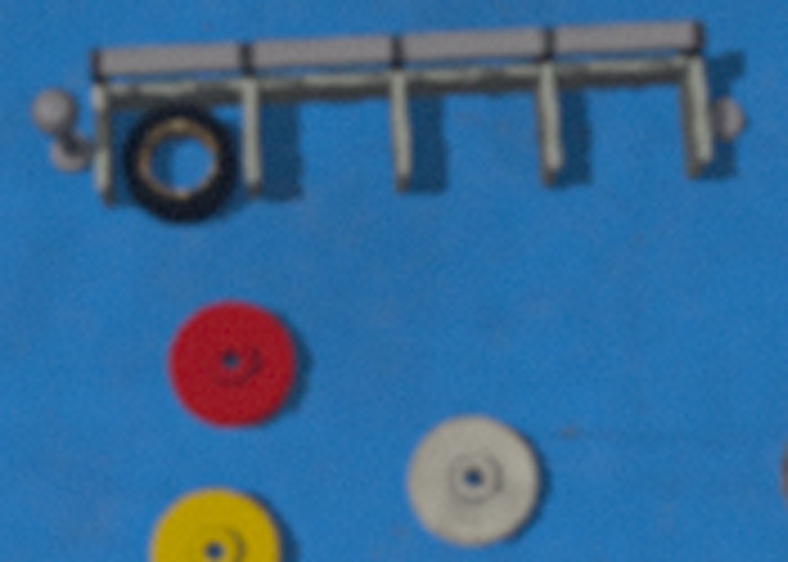

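The crop shows the rail notches at (97,66), (246,58), (397,51), (547,43) and (697,36), and the pulley's centre at (474,480).

```bash
cat >> h.py <<'E'
def unc(p): return (np.array(p)+.5)/4.5-.5+[250,125]
N=[(97,66),(246,58),(397,51),(547,43),(697,36)]
W=np.array([ray('top',unc(p),.0515)[:2] for p in N])
L=np.array([[.03,y] for y in (.15,.075,0,-.075,-.15)])
a=W-W.mean(0);l=L-L.mean(0)
th=np.arctan2((l[:,0]*a[:,1]-l[:,1]*a[:,0]).sum(),(l*a).sum())
R=np.array([[np.cos(th),-np.sin(th)],[np.sin(th),np.cos(th)]]);T=W.mean(0)-R@L.mean(0)
def w(x,y): return R@[x,y]+T
PU=ray('top',unc((474,480)),.022)[:2]
def sh(x,y,z,roll_world=None):
    "shift in tool axes (mm) from present pose to world TCP"
    o=get_obs();return (np.array(o['tool_rot']).T@(np.array([x,y,z])-o['tool_pos'])*1000).round(1)
E
python3 - <<'E'
from h import *
print(np.degrees(th),T,W-(L@R.T+T))
for n,y in zip('abcd',(.1125,.0375,-.0375,-.1125)): print(n,w(.03,y),w(-.0105,y))
print('pul',PU,'in rack',R.T@(PU-T)); print('post',R.T@(ray('top',(262,149),.068)[:2]-T))
# check against scene camera
print(proj('scene',[[*w(.03,.15),.052],[*w(.03,-.15),.052],[*w(-.031,.15),.036],[*PU,.022]]))
o=get_obs();print(o['clock'],np.round(o['tool_pos'],4),o['joint_pos'])
E
```

```text
8.26555065976695 [ 0.66107709 -0.01863764] [[ 1.06933450e-04 -1.53456907e-03]
 [ 1.97327576e-04 -1.42865793e-04]
 [-1.18602467e-04  5.33617550e-05]
 [ 6.52614375e-05  6.24315421e-04]
 [-2.50919997e-04  9.99757687e-04]]
a [0.67459233 0.0970066 ] [0.63451303 0.09118427]
b [0.68537442 0.02278567] [0.64529512 0.01696334]
c [ 0.69615651 -0.05143526] [ 0.65607721 -0.05725759]
d [ 0.7069386 -0.1256562] [ 0.6668593  -0.13147852]
pul [ 0.48510833 -0.07011971] in rack [-0.18154199 -0.02564981]
post [0.002343 0.16727 ]
[[227.88823537 214.70350095]
 [311.98679136 159.55164013]
 [250.43549545 230.54554855]
 [358.38609313 218.47965449]]
0.8 [0.2476 0.601  0.3039] [-71.40280525  30.73225039  -0.25257401  88.11484989   0.14816356
  61.15158441  -4.08199813]
```

Run:
```python
from h import *
print(sh(*w(.03,.1125),.18),sh(*w(.03,.1125),.140)); o=get_obs();r=np.array(o['tool_rot']);print(np.degrees(np.arctan2(r[1,1],r[0,1])))
for uv in [(363,287),(407,294)]: print(ray('top',uv,.022))
```

```text
[-586.8 -303.3  123.9] [-586.8 -303.3  163.9]
67.60939566302434
[ 0.36704573 -0.09610989  0.022     ]
[ 0.36092156 -0.19042016  0.022     ]
```

Request:
move_arm([
  {"xyz": [-49, -25, 10], "roll": -3},
  {"xyz": [-98, -51, 20], "roll": -6},
  {"xyz": [-147, -76, 31], "roll": -9},
  {"xyz": [-196, -101, 41], "roll": -12},
  {"xyz": [-245, -126, 52], "roll": -15},
  {"xyz": [-293, -152, 62], "roll": -18},
  {"xyz": [-342, -177, 72], "roll": -21},
  {"xyz": [-391, -202, 83], "roll": -24},
  {"xyz": [-440, -227, 93], "roll": -27},
  {"xyz": [-489, -253, 103], "roll": -30},
  {"xyz": [-538, -278, 114], "roll": -30.7},
  {"xyz": [-587, -303, 124], "roll": -30.7},
], grip=0)

```text
clock: 2.3
tool_pos: [0.676, 0.0958, 0.1796]
tool_rot: [[-0.989, -0.145, 0.0], [-0.145, 0.989, 0.0], [-0.0, 0.0, -1.0]]
ft_force: [0.4, 1.4, 0.6]
opening: -0.0001
grasp_force: 0.0
```

Run:
```python
from h import *
o=get_obs();r=np.array(o['tool_rot']);print(o['clock'],o['tool_pos'],np.degrees(np.arctan2(r[1,1],r[0,1])),o['opening'],o['ft_force'],np.round(r[:,2],4));print(sh(*w(.03,.1125),.128))
```

```text
2.3 [0.67603907 0.09579171 0.17959963] 98.32080226430946 -5.653744712866108e-05 [0.36203243 1.39358682 0.61938436] [ 2.e-04  2.e-04 -1.e+00]
[ 1.3  1.4 51.6]
```

Request:
move_arm([
  {"xyz": [1, 1, 40], "roll": 0},
  {"xyz": [1, 1, 50], "roll": 0},
  {"xyz": [1, 1, 52], "roll": 0},
  {"xyz": [1, 1, 54], "roll": 0},
  {"xyz": [1, 1, 55], "roll": 0},
  {"xyz": [1, 1, 55], "roll": 0},
])

```text
clock: 3.05
tool_pos: [0.6741, 0.0984, 0.1257]
tool_rot: [[-0.989, -0.145, 0.001], [-0.145, 0.989, 0.0], [-0.001, 0.0, -1.0]]
ft_force: [-0.6, 0.1, -0.5]
opening: -0.0002
grasp_force: 0.0
```

Request:
move_arm([
  {"xyz": [0, 0, 1], "roll": 0},
  {"xyz": [0, 0, 2], "roll": 0},
  {"xyz": [0, 0, 2], "roll": 0},
  {"xyz": [0, 0, 2], "roll": 0},
])

```text
clock: 3.55
tool_pos: [0.6741, 0.0982, 0.1247]
tool_rot: [[-0.99, -0.144, 0.001], [-0.144, 0.99, 0.0], [-0.001, 0.0, -1.0]]
ft_force: [-4.2, -0.1, 11.5]
opening: -0.0001
grasp_force: 5.9
```

Request:
move_arm([
  {"xyz": [0, 0, 0], "roll": 0},
  {"xyz": [0, 0, -14], "roll": 0},
  {"xyz": [0, -38, -14], "roll": 0},
  {"xyz": [0, -75, -14], "roll": 0},
  {"xyz": [0, -75, -14], "roll": 0},
  {"xyz": [0, -75, -4], "roll": 0},
  {"xyz": [0, -75, -1], "roll": 0},
  {"xyz": [0, -75, 0], "roll": 0},
  {"xyz": [0, -75, 0.2], "roll": 0},
  {"xyz": [0, -75, 0.2], "roll": 0},
  {"xyz": [0, -75, 0.2], "roll": 0},
])

```text
clock: 4.92
tool_pos: [0.6844, 0.0255, 0.1247]
tool_rot: [[-0.989, -0.146, -0.001], [-0.146, 0.989, 0.0], [0.001, 0.001, -1.0]]
ft_force: [-6.7, -0.8, 18.3]
opening: 0.0
grasp_force: 9.3
```

Request:
move_arm([
  {"xyz": [0, 0, 0], "roll": 0},
  {"xyz": [0, 0, -14], "roll": 0},
  {"xyz": [0, -38, -14], "roll": 0},
  {"xyz": [0, -75, -14], "roll": 0},
  {"xyz": [0, -75, -14], "roll": 0},
  {"xyz": [0, -75, -4], "roll": 0},
  {"xyz": [0, -75, -1], "roll": 0},
  {"xyz": [0, -75, 0], "roll": 0},
  {"xyz": [0, -75, 0], "roll": 0},
  {"xyz": [0, -75, 0], "roll": 0},
  {"xyz": [0, -75, 0], "roll": 0},
])

```text
clock: 6.3
tool_pos: [0.6955, -0.0481, 0.1247]
tool_rot: [[-0.989, -0.147, -0.0], [-0.147, 0.989, 0.001], [0.0, 0.001, -1.0]]
ft_force: [-7.0, -0.3, 19.7]
opening: 0.0007
grasp_force: 9.4
```

Run:
```python
from h import *
px,py=R.T@(PU-T)
print(w(px-.058,py));print(sh(*w(px-.058,py),.185),sh(*w(px-.058,py),.080))
```

```text
[ 0.42771081 -0.07845786]
[269.4   9.4 -60.2] [269.3   9.2  44.8]
```

Request:
move_arm([
  {"xyz": [0, 0, -30], "roll": 0},
  {"xyz": [20, 0, -60], "roll": 0},
  {"xyz": [70, 3, -60], "roll": 0},
  {"xyz": [120, 5, -60], "roll": 0},
  {"xyz": [170, 7, -60], "roll": 0},
  {"xyz": [220, 9, -60], "roll": 0},
  {"xyz": [269, 9, -60], "roll": 0},
  {"xyz": [269, 9, -60], "roll": 0},
  {"xyz": [269, 9, -60], "roll": 0},
], grip=0.4)

```text
clock: 7.42
tool_pos: [0.429, -0.0792, 0.1828]
tool_rot: [[-0.989, -0.147, 0.001], [-0.147, 0.989, 0.0], [-0.001, 0.0, -1.0]]
ft_force: [1.7, -0.5, 0.2]
opening: 0.0342
grasp_force: 0.0
```

Run:
```python
from h import *
px,py=R.T@(PU-T)
o=get_obs();print(o['tool_pos'],o['opening'])
print(sh(*w(px-.058,py),.080))
im=read_camera('wrist');cv2.imwrite('pics/w1.png',im[:,:,::-1])
print([(round(d['p'],2),d['at']) for d in finder.masks_of('wrist','motor_pulley')])
```

```text
[ 0.42897174 -0.07915415  0.18281727] 0.034201183425918144
[  1.3   0.8 102.8]
[(0.92, [304.8, 104.9]), (0.91, [477.3, 230.7]), (0.84, [462.4, 300.4]), (0.72, [166.1, 73.3]), (0.6, [321.9, 265.7])]
```

View pics/w1.png

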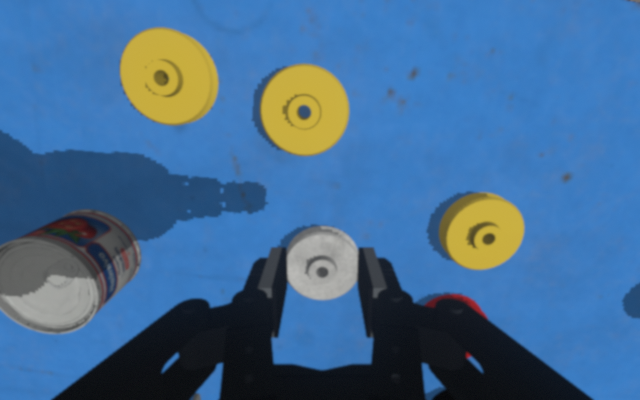

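The wrist view shows the pale pulley at (322,265), centred between the fingers in y. The nearest yellow one is behind at (304,110). I'll check the pulley's position with the wrist calibration.

Run:
```python
from h import *
o=get_obs();p=camera_params('wrist');M=p['tool_from_camera'];r=np.array(o['tool_rot'])
for uv in [(322,262),(304,109)]:
    d=r@M[:3,:3]@np.linalg.inv(p['intrinsics'])@[*uv,1.];C=o['tool_pos']+r@M[:3,3]
    P=C+d*(.022-C[2])/d[2];print(P, R.T@(P[:2]-T), (r.T@(P-o['tool_pos'])*1000).round(1))
print(PU)
```

```text
[ 0.47718352 -0.07231342  0.022     ] [-0.18969985 -0.02668146] [-48.    0.  160.9]
[ 0.36378329 -0.10146131  0.022     ] [-0.30611246 -0.03922401] [ 68.5 -12.2 160.7]
[ 0.48510833 -0.07011971]
```

Request:
move_arm([
  {"xyz": [7, 1, 0], "roll": 0},
  {"xyz": [7, 1, 40], "roll": 0},
  {"xyz": [7, 1, 80], "roll": 0},
  {"xyz": [7, 1, 98], "roll": 0},
  {"xyz": [7, 1, 104], "roll": 0},
  {"xyz": [7, 1, 104], "roll": 0},
  {"xyz": [7, 1, 104], "roll": 0},
])

```text
clock: 8.4
tool_pos: [0.4215, -0.0804, 0.0794]
tool_rot: [[-0.989, -0.145, 0.001], [-0.145, 0.99, -0.0], [-0.001, -0.0, -1.0]]
ft_force: [-0.6, -0.4, -0.5]
opening: 0.0339
grasp_force: 0.0
```

Run:
```python
from h import *
o=get_obs();print(o['ft_force'],R.T@(np.array(o['tool_pos'])[:2]-T))
print(sh(*w(-.11,-.034),.078),sh(*w(-.055,-.0375),.078))
im=read_camera('wrist');cv2.imwrite('pics/w2.png',im[:,:,::-1])
```

```text
[-0.60906463 -0.38061898 -0.47694611] [-0.24597222 -0.02666918]
[-136.    -7.4    1.6] [-191.   -11.     1.7]
```

View pics/w2.png

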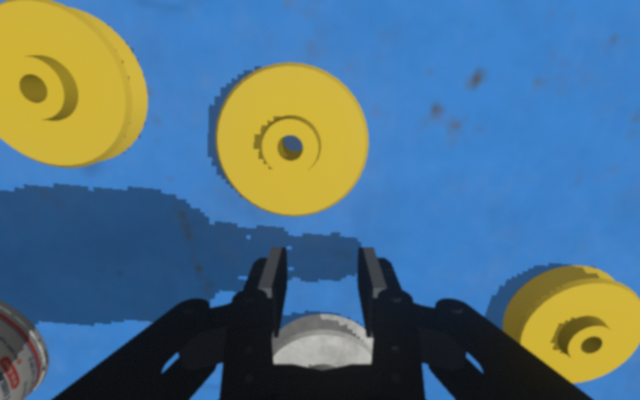

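Request:
move_arm([
  {"xyz": [-10, 0, 1], "roll": 0},
  {"xyz": [-22, -1, 1], "roll": 0},
  {"xyz": [-34, -2, 1], "roll": 0},
  {"xyz": [-46, -3, 1], "roll": 0},
  {"xyz": [-58, -4, 1], "roll": 0},
  {"xyz": [-70, -5, 1], "roll": 0},
  {"xyz": [-82, -6, 1], "roll": 0},
  {"xyz": [-94, -7, 1], "roll": 0},
  {"xyz": [-106, -8, 1], "roll": 0},
  {"xyz": [-118, -9, 1], "roll": 0},
  {"xyz": [-130, -10, 1], "roll": 0},
  {"xyz": [-138, -11, 1], "roll": 0},
])

```text
clock: 9.95
tool_pos: [0.5601, -0.0711, 0.0777]
tool_rot: [[-0.989, -0.145, 0.001], [-0.145, 0.989, 0.0], [-0.001, -0.0, -1.0]]
ft_force: [-1.9, 0.4, 0.6]
opening: 0.0339
grasp_force: 1.0
```

Run:
```python
from h import *
o=get_obs();print(o['ft_force'],R.T@(np.array(o['tool_pos'])[:2]-T),o['tool_pos'][2])
im=read_camera('top');cv2.imwrite('pics/t2.png',cv2.resize(im[125:250,250:425,::-1],None,fx=4.5,fy=4.5,interpolation=cv2.INTER_CUBIC))
print([proj('top',[[*w(x,y),z]])[0] for x,y,z in [(-.0105,-.0375,.022)]])
```

```text
[-1.89076729  0.37927571  0.58283524] [-0.10750187 -0.03739172] 0.07771176103787539
[array([354.85717779, 156.60056197])]
```

View pics/t2.png

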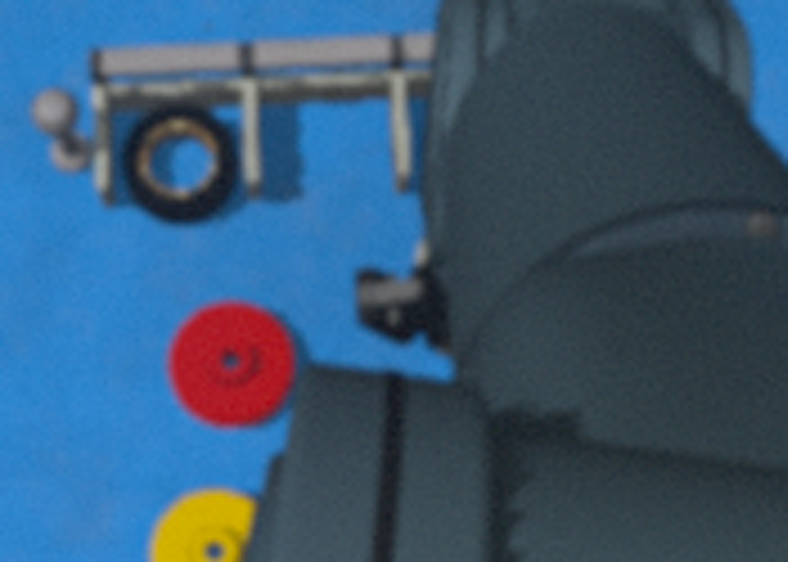

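Request:
move_arm([
  {"xyz": [-8, 0, 0], "roll": 0},
  {"xyz": [-16, 0, 0], "roll": 0},
  {"xyz": [-24, 0, 0], "roll": 0},
  {"xyz": [-32, 0, 0], "roll": 0},
  {"xyz": [-40, 0, 0], "roll": 0},
  {"xyz": [-48, 0, 0], "roll": 0},
])

```text
clock: 10.75
tool_pos: [0.6071, -0.0643, 0.0777]
tool_rot: [[-0.989, -0.145, -0.0], [-0.145, 0.989, -0.0], [0.0, -0.0, -1.0]]
ft_force: [-2.6, -0.3, -0.2]
opening: 0.0342
grasp_force: 1.0
```

Request:
move_arm([
  {"xyz": [-3, 0, 0], "roll": 0},
  {"xyz": [-6, 0, 0], "roll": 0},
  {"xyz": [-9, 0, 0], "roll": 0},
  {"xyz": [-11, 0, 0], "roll": 0},
  {"xyz": [-11, 0, 0], "roll": 0},
])

```text
clock: 11.38
tool_pos: [0.6177, -0.0627, 0.0777]
tool_rot: [[-0.989, -0.145, 0.001], [-0.145, 0.989, 0.0], [-0.001, -0.0, -1.0]]
ft_force: [-0.1, -0.0, -0.6]
opening: 0.0344
grasp_force: 0.4
```

Request:
move_arm([
  {"xyz": [-2, 0, 0], "roll": 0},
  {"xyz": [-4, 0, 0], "roll": 0},
  {"xyz": [-4, 0, 0], "roll": 0},
])

```text
clock: 11.75
tool_pos: [0.6213, -0.0623, 0.0776]
tool_rot: [[-0.99, -0.144, -0.0], [-0.144, 0.99, -0.0], [0.001, -0.0, -1.0]]
ft_force: [-2.2, 0.2, 1.6]
opening: 0.034
grasp_force: 1.3
```

Request:
move_arm([
  {"xyz": [-1, 0, 0], "roll": 0},
  {"xyz": [-2, 0, 0], "roll": 0},
  {"xyz": [-2, 0, 0], "roll": 0},
])

```text
clock: 12.12
tool_pos: [0.6219, -0.0622, 0.0774]
tool_rot: [[-0.99, -0.144, -0.004], [-0.144, 0.99, -0.0], [0.004, 0.0, -1.0]]
ft_force: [-6.8, -0.5, 3.3]
opening: 0.0347
grasp_force: 3.7
```

Run:
```python
from h import *
o=get_obs();print(o['ft_force'],R.T@(np.array(o['tool_pos'])[:2]-T))
im=read_camera('scene');cv2.imwrite('pics/s3.png',cv2.resize(im[130:270,210:380,::-1],None,fx=4,fy=4,interpolation=cv2.INTER_CUBIC))
print((proj('scene',[[*w(-.0105,-.0375),.022]])[0]-[210,130])*4)
```

```text
[-6.84990213 -0.530272    3.32443862] [-0.04504771 -0.03744762]
[353.90058206 253.35003345]
```

View pics/s3.png

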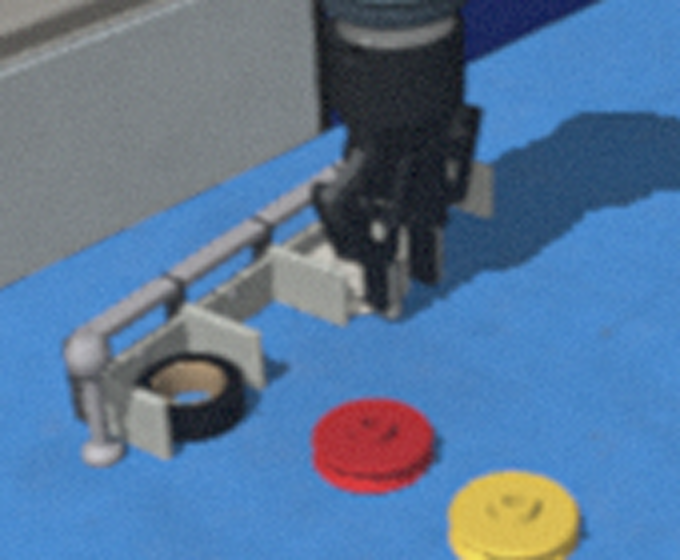

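The view shows the pulley at (350,265) inside gap c and the fingers just in front of the divider edges. The arm stopped advancing as the force rose, so the pulley is on the back plate. I'll back off and lift clear.

Request:
move_arm([
  {"xyz": [-1, 0, 0], "roll": 0},
  {"xyz": [-1, 0, 0], "roll": 0},
  {"xyz": [0, 0, 0], "roll": 0},
  {"xyz": [10, 0, 0], "roll": 0},
  {"xyz": [30, 0, 0], "roll": 0},
  {"xyz": [45, 0, -30], "roll": 0},
  {"xyz": [55, 0, -80], "roll": 0},
  {"xyz": [70, 45, -120], "roll": 0},
  {"xyz": [80, 100, -140], "roll": 0},
  {"xyz": [90, 155, -160], "roll": 0},
  {"xyz": [100, 210, -170], "roll": 0},
  {"xyz": [110, 265, -180], "roll": 0},
])

```text
clock: 13.68
tool_pos: [0.4759, 0.1864, 0.2587]
tool_rot: [[-0.989, -0.145, 0.003], [-0.145, 0.989, 0.001], [-0.003, 0.001, -1.0]]
ft_force: [0.8, -0.2, -0.2]
opening: 0.0342
grasp_force: 0.0
```

Run:
```python
from h import *
print(get_obs()['clock'])
im=read_camera('top');cv2.imwrite('pics/t3.png',cv2.resize(im[125:250,250:425,::-1],None,fx=4.5,fy=4.5,interpolation=cv2.INTER_CUBIC))
t=proj('top',[[*w(-.0105,-.0375),.022]])[0];print((t+.5-[250,125])*4.5-.5)
for d in finder.masks_of('top','motor_pulley'): 
    P=ray('top',d['at'],.022);print(round(d['p'],2),d['at'],(R.T@(P[:2]-T)).round(4))
```

```text
13.675
[473.60730007 143.95252885]
0.96 [303.3, 204.7] [-0.116   0.0848]
0.9 [368.6, 288.0] [-0.3048 -0.0462]
0.86 [355.7, 155.7] [-0.0085 -0.0396]
0.85 [297.5, 245.6] [-0.2062  0.1015]
0.7 [409.4, 294.5] [-0.323  -0.1319]
```

View pics/t3.png

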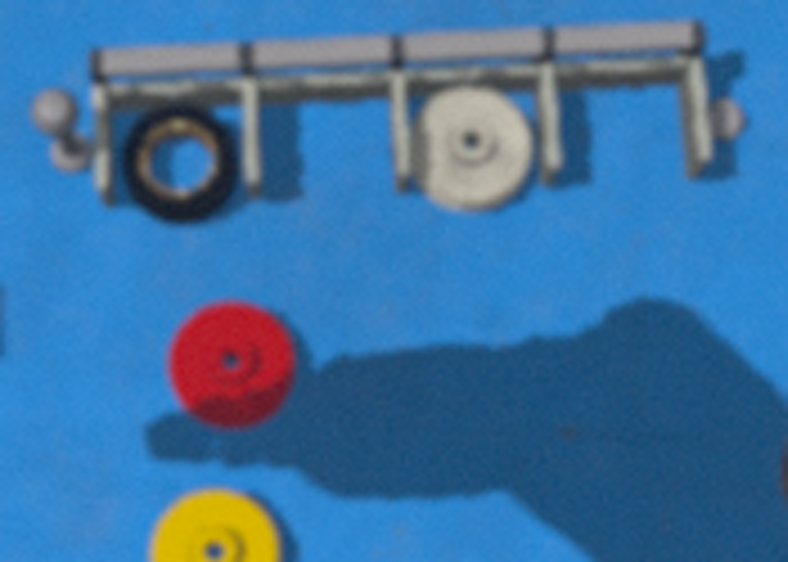

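The pulley is at crop (474,147), within about 1 mm of the expected (474,144), so it is home in the third gap. The robot is clear of everything.

```bash
python3 -c "
from cell import *
print(ticket.finish_job())"
```

```text
the job is handed in; nothing more can be done
None
```

The job is handed in: I touched rails a, b and c in order from the post, slid the pulley home in the third gap (c) to within about 2 mm of its home point by the camera, and left the arm clear; the hand-in returned no verdict.

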